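# Clear the pile off the log book into the supply trays

## Robot

A 6-joint arm with a two-finger parallel gripper is mounted at the origin on a cart in front of the work surface, level with it; the furniture and walls round the work are solid. World frame = base frame: x ahead of the robot, y to its left, z up, the work surface at z = 0. Lengths are in m, angles in degrees, forces in N, time in s.
With the tool pointing down it reaches from about 0.275 to 0.725 m from the base axis. Payload 15.9 kg.
Tool frame: the origin (TCP) lies between the finger pads; the fingertips stand 11 mm ahead of it and the grasp point (between the pads) lies 8 mm behind it; z points along the fingers, y is the direction in which the jaws open and shut (so a half turn about z gives the same grasp; the last joint's range is limited). The gripper opens to 85 mm and grips with 20 to 120 N. Pads are 22 mm wide; open, the fingers measure 114 mm over their backs; the gripper's body (76 mm by 85 mm) begins 54 mm behind the grasp point. The pads swing forward as they close: fully open they stand 13 mm farther back than shut.
Start: joints at [-65.661, 12.198, -1.971, 75.831, 0, 90], TCP at [0.206, -0.456, 0.242] pointing down, gripper open.
Joint ranges: [-170.91, 170.91], [-42.67, 98.43], [-65.05, 77.54], [-120.47, 116.71], [-90, 82.35], [-180, 180]. Speed limits (degrees/s): [108.29, 108.29, 136.94, 147.25, 180, 180].

## Interface

Orientations are given as [roll, pitch, yaw] about the fixed x, y, z axes, in that order (R = Rz(yaw) Ry(pitch) Rx(roll)).
In Python, from plant import bot gives the robot as it stands. The module is installed in compiled form; this text tells all that it offers.
- The arm moves only by the tool play_rows, never from a script. Its argument "series" is a list that holds one entry, the list of rows, each a list of 5 numbers: the finger opening in mm, from 0 to 85.4, then the shift along the world's x, y, z in mm, then the turn about the world's z in degrees. In form: [[[fingers, x, y, z, yaw], ...]]. A call has exactly 8 rows; each row is the pose to reach, as a shift and turn from the pose measured when the call began; what a row does not reach only later rows make up. A row lasts 1/12 s, in which the tool goes at most 41.7 mm and 7.16 degrees, less where a joint would pass 70% of its speed; a pose out of reach is approached as far as the arm can. A call with a gripper value outside its range is refused whole. The fingers move at their own pace and stop on an object; "newtons" is the grip in N (left out, the last holds). Time passes only in rows, so rows that repeat a pose let the fingers close, or fill a call up. It gives the time, the measured TCP pose, the force and the opening at its end, in the units of the state.
- bot.read_state(): the state, without advancing time (a new reading comes with each control period).
- bot.capture(name): name is "scene" or "side" or "wrist"; returns (picture, depth): 420x560x3 uint8, red, green, blue; 420x560 float32, m along the optical axis (not along the pixel's ray), 0 where there is no reading.
- bot.camera_model(name): a dict with "fov_y" (degrees; the focal length in pixels is half the picture's height over the tangent of half this angle, whatever the lens; pixels are square), "cx", "cy" (the principal point, pixels), "xyz" and "rotation" of the camera in the world. Camera axes: x right, y up, looking along -z (the intrinsics and any distortion apply to the point x, -y, -z); pixel columns grow to the right and rows downward; lengths in m; the calibration is good to about 2 mm. A picture is of the moment at which its call begins: read the wrist's pose just before it. camera_model takes no time and is no camera call; for the wrist camera it gives the pose at the moment of the call.
- bot.close_job(): hands the job in, once; it reports no verdict.
Trained networks look in the newest picture that a camera, given by its name, has taken for a name from the list of things; names that differ only in an ending like _2 or _b are one class to them, and where a whole thing is asked for, a point or a joint stands for the part that bears it (a point fixed in the world has none). Each returns a list of dicts, best first, with "p" (0 to 1); they miss things now and then, are a little off and sometimes report something else, mostly with a low value. They report only what shows in the picture. A call takes as long as a camera call. They do not tell look-alikes from the thing itself.
- bot.silhouettes(camera, label): "mask" (420x560 bool, what is visible of it) and "position" ([column, row] in pixels, amid what is visible of it).
The state is a dict: "time": time; "joint_positions": joint angles; "joint_velocities": joint speeds; "joint_torque": joint torques, N m; "position": TCP position; "orientation": TCP orientation; "force": force on the tool from outside, world axes, zero at the start; "moment": the same for the moment, N m; "gripper_width": opening from 0.0 (shut) to 1.0 (fully open).
Only numpy, scipy, OpenCV 4.12 (cv2) and the standard library are available. Lean on these libraries where they do the work, as an engineer would, in place of code of your own. Each camera call takes 0.05 s, during which the arm holds its last target. There are 200 camera calls.

## Task

Supplies have been piled up on the green log book. Take the pile apart from the top, one thing at a time and without shifting what is still piled, and put each thing into the shallow tray made for its shape: the loupe in the small round tray, the petri dishes in the larger round one, the white fittings box in the short rectangular one and the film box in the long one. Each must lie centred and flat inside the rim, upright and square with its tray; topple nothing and leave the log book and the timer where they are.

Things in the scene. Friction and masses are not known exactly. Their poses are not given: they have to be found in the camera images.
- loupe: black eye loupe (a short waisted tube standing on its wide end), 37 mm diameter over the lowest 19 mm, 28 mm diameter above, 36 mm high; on top of the pile at the start. Origin: centre of its underside; z up. Round, so yaw does not matter.
- petri_dishes: two closed clear petri dishes fixed together, one round piece 62 mm in diameter, 30 mm high; second from the top. Origin: centre of its underside; z up. Yaw does not matter.
- fitting_box: small white carton of fittings, 50 mm (its x) x 75 mm (its y) x 28 mm high; third from the top, lying on the film box. Origin: centre of its underside; z up.
- film_box: cream film dispenser carton, 118 mm (its x) x 58 mm (its y) x 56 mm high; the lowest of the pile, lying on the log book. Origin: centre of its underside; z up.
- small_round_tray: small round shallow tray, inside 53 mm in diameter, fixed to the bench: place of the loupe. Like all four trays it has a dark grey floor 3 mm above the bench and a dark steel rim 3 mm thick whose top is 6 mm above the bench. Origin: centre of its underside, on the bench.
- large_round_tray: larger round shallow tray, inside 78 mm in diameter, same floor and rim, fixed: place of the petri dishes. Origin: centre of its underside, on the bench.
- short_tray: short rectangular shallow tray, inside 91 mm (its x) x 66 mm (its y), same floor and rim, fixed: place of the fittings box, whose long side goes along the tray's x. Origin: centre of its underside, on the bench.
- long_tray: long rectangular shallow tray, inside 134 mm (its x) x 74 mm (its y), same floor and rim, fixed: place of the film box, long side along the tray's x. Origin: centre of its underside, on the bench.
- log_book: green hard-bound log book, 105 mm (its x) x 148 mm (its y) x 12 mm thick, lying loose on the bench under the pile. Origin: centre of its underside. Stays where it is. (Round the work: a tall instrument, about 0.4 m, stands beyond x = 0.57 m on the right, y below -0.17 m, and a taller one on the left, y above 0.4 m; swing the arm round drawn back, within about 0.4 m of the base, and reach out straight from there.)
- timer: small loose bench timer, 62 x 66 x 18 mm, a bystander to leave alone. Origin: centre of its underside.
Mind the look-alikes: they are no part of the job. Leave any turquoise look-alike of the petri_dishes alone.

How it is judged:
By the outcome, as a careful person would: the job done as asked, in the order asked, and still so for the second after the job is handed in, with the robot touching nothing.
It also fails if it takes over 141 s, if anything falls off the work surface, if the arm or the gripper's body presses on something with over 40 N, if the wrist force passes 120 N, or if a joint passes its speed limit or range.

## Working session

There is one attempt and no reset: what is moved stays moved. The work goes in short steps, Python scripts to look and compute and a tool call to move; the robot and the scene stay as the last step left them, time stands still between calls to the robot, and variables do not carry over. Pictures are saved under pics/ and viewed, about 12 in all and at most 16, crops included, and the job is handed in when it is done.

Besides the shell and the picture viewer there is one more tool, called after ">>>" as name(argument=value, ...) on one line, values as JSON. play_rows: Moves the arm, as the interface text tells. Its arguments: {"type":"object","properties":{"series":{"type":"array","items":{"type":"array","items":{"type":"array","items":{"type":"number"}}}},"newtons":{"type":"number"}},"required":["series"]}

```bash
mkdir -p pics
cat > h.py <<'E'
import numpy as np,cv2
from plant import bot
def pts(cam,depth,m):
    """world points of all pixels (HxWx3)"""
    H,W=depth.shape; f=H/2/np.tan(np.radians(m['fov_y'])/2)
    v,u=np.mgrid[:H,:W]
    d=depth
    P=np.stack([(u-m['cx'])/f*d,-(v-m['cy'])/f*d,-d],-1)
    R=np.array(m['rotation'])
    return P@R.T+np.array(m['xyz'])
def look(cam,name=None):
    m=bot.camera_model(cam); p,d=bot.capture(cam)
    if name: cv2.imwrite('pics/'+name+'.png',p[:,:,::-1])
    return p,d,pts(cam,d,m)
E
python3 - <<'E'
from h import *
print(bot.read_state())
for c in('scene','side','wrist'):
    print(c,bot.camera_model(c))
a=look('scene')[0];b=look('side')[0]
cv2.imwrite('pics/a.png',a[:,:,::-1]);cv2.imwrite('pics/b.png',b[:,:,::-1])
E
```

```text
{'time': 0.0, 'joint_positions': array([-6.56625207e+01,  1.22252991e+01, -2.00811572e+00,  7.58325113e+01,
       -4.57411527e-04,  9.00006310e+01]), 'joint_velocities': array([ 0.01486692, -0.04415017,  0.01246305,  0.06643523, -0.07800362,
       -0.05553425]), 'joint_torque': array([-1.44978309e-03, -6.86159492e+01,  4.87124205e+01,  1.76200998e-02,
       -2.10432546e-05,  2.65075761e-05]), 'position': array([ 0.20591451, -0.45526175,  0.2418127 ]), 'orientation': array([-1.79934074e+02,  4.58137294e-04,  2.43368488e+01]), 'force': array([-0.672889  , -0.86244215,  0.1835885 ]), 'moment': array([ 0.00878192, -0.01740887,  0.05653049]), 'gripper_width': 0.9995512085039011}
scene {'fov_y': 46.79130178222057, 'cx': 277.3898466022477, 'cy': 209.81125290998872, 'xyz': array([0.25333758, 0.49718876, 0.98261846]), 'rotation': array([ 3.65153680e+01,  4.34302078e-02, -1.51897640e+02])}
side {'fov_y': 47.978132022203674, 'cx': 281.63120004558226, 'cy': 211.35538169319722, 'xyz': array([ 0.75809388, -0.76563562,  1.06718662]), 'rotation': array([37.66946847,  0.7380687 , 16.35541648])}
wrist {'fov_y': 64.0591217424832, 'cx': 276.82444803667164, 'cy': 208.4832834873291, 'xyz': array([ 0.28203576, -0.42043573,  0.37390797]), 'rotation': array([-18.85308231,   0.09566723, -65.68762536])}Traceback (most recent call last):
  File "<stdin>", line 5, in <module>
  File "h.py", line 14, in look
    return p,d,pts(cam,d,m)
               ~~~^^^^^^^^^
  File "h.py", line 10, in pts
    return P@R.T+np.array(m['xyz'])
           ~~~~~^~~~~~~~~~~~~~~~~~~
ValueError: operands could not be broadcast together with shapes (420,560) (3,)
```

```bash
sed -i "s/R=np.array(m\['rotation'\])/R=Rotation.from_euler('xyz',m['rotation'],degrees=True).as_matrix()/; 1a from scipy.spatial.transform import Rotation" h.py
python3 - <<'E'
from h import *
L=['loupe','petri_dishes','fitting_box','film_box','small_round_tray','large_round_tray','short_tray','long_tray','log_book','timer']
for c in('scene','side'):
    p,d,P=look(c,'0'+c)
    np.savez('0'+c,p=p,d=d,P=P)
    for l in L:
        for r in bot.silhouettes(c,l)[:3]:
            m=r['mask']; q=P[m&(d>0)]
            print(c,l,round(r['p'],2),np.round(r['position']),m.sum(),'med',np.round(np.median(q,0),3),'zmax',np.round(np.percentile(q[:,2],95),3))
E
```

```text
scene loupe 0.73 [290. 272.] 304 med [0.456 0.078 0.146] zmax 0.162
scene petri_dishes 0.96 [227. 330.] 755 med [0.534 0.194 0.03 ] zmax 0.034
scene petri_dishes 0.55 [284. 281.] 469 med [0.464 0.086 0.126] zmax 0.129
scene fitting_box 0.63 [294. 295.] 316 med [0.436 0.079 0.093] zmax 0.099
scene film_box 0.71 [287. 304.] 1090 med [0.438 0.084 0.061] zmax 0.071
scene small_round_tray 0.79 [242. 381.] 693 med [0.457 0.26  0.005] zmax 0.008
scene small_round_tray 0.47 [286. 302.] 1027 med [0.438 0.085 0.061] zmax 0.07
scene small_round_tray 0.46 [227. 252.] 1726 med [0.646 0.025 0.004] zmax 0.008
scene large_round_tray 0.97 [365. 163.] 609 med [ 0.462 -0.404  0.004] zmax 0.008
scene short_tray 0.92 [178. 309.] 1426 med [0.66  0.202 0.004] zmax 0.009
scene long_tray 0.63 [225. 251.] 1764 med [0.648 0.025 0.004] zmax 0.008
scene log_book 0.57 [285. 310.] 1240 med [0.427 0.096 0.012] zmax 0.015
scene timer 0.72 [176. 311.] 1374 med [0.661 0.203 0.004] zmax 0.009
scene timer 0.43 [289. 272.] 290 med [0.456 0.077 0.147] zmax 0.163
scene timer 0.16 [244. 380.] 668 med [0.456 0.261 0.005] zma
[... 405 characters left out ...]
d [0.649 0.021 0.003] zmax 0.007
side small_round_tray 0.62 [284. 152.] 179 med [0.456 0.256 0.003] zmax 0.007
side small_round_tray 0.56 [268. 203.] 713 med [0.465 0.025 0.011] zmax 0.016
side large_round_tray 0.73 [284. 150.] 183 med [0.458 0.257 0.003] zmax 0.007
side large_round_tray 0.67 [264. 162.] 177 med [0.46  0.058 0.146] zmax 0.161
side short_tray 0.87 [345. 173.] 583 med [0.66  0.197 0.003] zmax 0.008
side short_tray 0.32 [210. 343.] 987 med [ 0.462 -0.408  0.003] zmax 0.007
side long_tray 0.68 [327. 220.] 1220 med [0.647 0.022 0.003] zmax 0.007
side timer 0.94 [232. 276.] 573 med [ 0.454 -0.227  0.016] zmax 0.019
side timer 0.69 [347. 174.] 589 med [0.66  0.196 0.003] zmax 0.008
```

View pics/0scene.png

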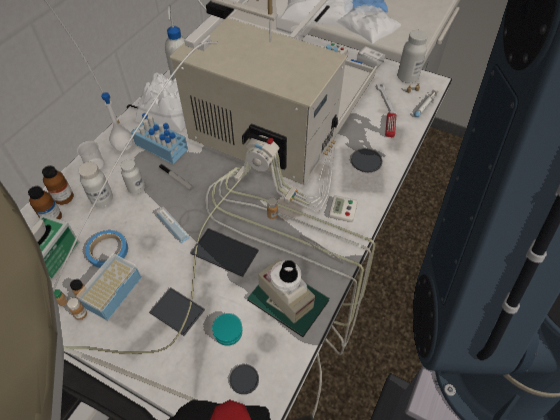

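View pics/0side.png

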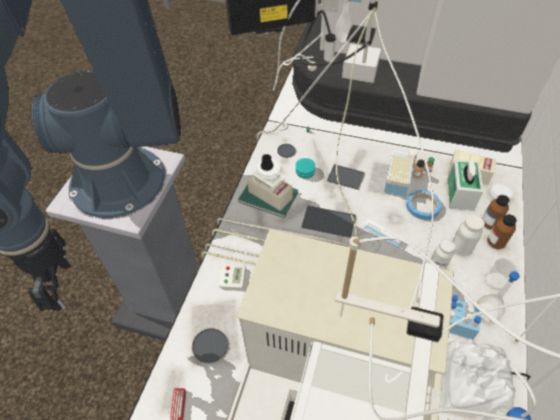

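Run:
```python
from h import *
S={c:np.load('0%s.npz'%c) for c in('scene','side')}
def region(c,x,y,r,z0,z1):
    P=S[c]['P'];d=S[c]['d'];p=S[c]['p'].astype(int)
    k=(d>0)&(np.hypot(P[...,0]-x,P[...,1]-y)<r)&(P[...,2]>z0)&(P[...,2]<z1)
    return P[k],p[k]
def rect(q):
    r=cv2.minAreaRect((q[:,:2]*1000).astype(np.float32)); return np.round(r[0],1),np.round(r[1],1),round(r[2],1)
for c in S:
    for n,(x,y,r) in dict(A=(.457,.258,.06),B=(.462,-.406,.06),short=(.66,.2,.075),long=(.648,.022,.09)).items():
        q,p=region(c,x,y,r,-.01,.02); g=p.sum(1); 
        q=q[g<210]; print(c,n,len(q),rect(q),'circ',np.round(cv2.minEnclosingCircle((q[:,:2]*1000).astype(np.float32)),1) if 0 else cv2.minEnclosingCircle((q[:,:2]*1000).astype(np.float32)))
    for n,(z0,z1) in dict(loupe_top=(.156,.17),loupe=(.135,.17),petri_top=(.119,.13),petri=(.102,.13),fit=(.074,.091),fit_top=(.091,.1),film=(.02,.062),film_top=(.064,.072),book=(.006,.018)).items():
        q,p=region(c,.458,.07,.12,z0,z1); print(c,n,len(q),rect(q) if len(q)>5 else '', cv2.minEnclosingCircle((q[:,:2]*1000).astype(np.float32)) if len(q)>5 else '')
I=S['scene']['p'][:,:,::-1]
cv2.imwrite('pics/1.png',np.hstack([cv2.resize(I[250:350,200:340],None,fx=4,fy=4,interpolation=2),cv2.resize(S['side']['p'][:,:,::-1][140:240,230:290],None,fx=4,fy=4,interpolation=2)]))
```

```text
scene A 657 (array([456.9, 261. ]), array([54.2, 56. ]), 29.0) circ ((456.3466796875, 260.87957763671875), 28.937026977539062)
scene B 570 (array([ 462.1, -403.6]), array([80.1, 86. ]), 3.7) circ ((462.58062744140625, -403.7935791015625), 43.24785232543945)
scene short 1241 (array([658.9, 202.6]), array([71. , 97.5]), 85.9) circ ((659.8446655273438, 203.32373046875), 57.820987701416016)
scene long 1705 (array([648. ,  25.4]), array([139.7,  81.1]), 1.9) circ ((647.0177001953125, 26.388011932373047), 79.38609313964844)
scene loupe_top 83 (array([457.6,  70.3]), array([25.2, 25.8]), 27.5) ((456.92083740234375, 70.28359985351562), 14.258892059326172)
scene loupe 243 (array([456.8,  72. ]), array([31.1, 30.4]), 62.7) ((457.2101745605469, 71.02271270751953), 17.494775772094727)
scene petri_top 400 (array([463.8,  70.2]), array([58.4, 62.3]), 26.6) ((464.21343994140625, 70.46478271484375), 31.669414520263672)
scene petri 511 (array([463.5,  71.3]), array([61.2, 59.7]), 12.1) ((464.21343994140625, 70.46478271484375), 31.669414520263672)
scene fit 118 (array([461.7,  85.3]), array([89.1, 41.
[... 1441 characters left out ...]
3.3) ((463.958984375, 66.93281555175781), 32.30344772338867)
side fit 131 (array([466.6,  46.7]), array([43.1, 94.2]), 89.6) ((466.64306640625, 46.28898620605469), 48.29340362548828)
side fit_top 146 (array([464.1,  60.2]), array([50.7, 76. ]), 68.3) ((464.64117431640625, 60.441871643066406), 43.38865661621094)
side film 439 (array([483.4, 103.4]), array([155.8, 119.3]), 68.9) ((481.1140441894531, 93.47523498535156), 88.07461547851562)
side film_top 249 (array([465.4,  59.5]), array([ 60.1, 120.8]), 69.5) ((465.10870361328125, 58.68479919433594), 64.68551635742188)
side book 579 (array([482.6,  59.9]), array([207.9, 156.8]), 36.3) ((483.01251220703125, 63.68633270263672), 116.30699920654297)
```

View pics/1.png

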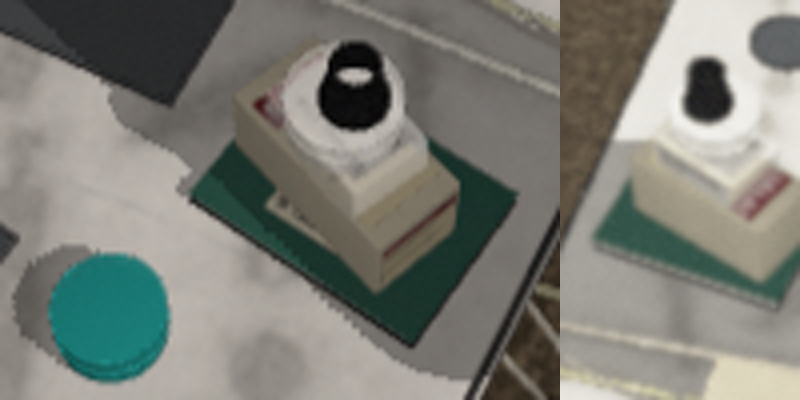

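Run:
```python
from h import *
S={c:np.load('0%s.npz'%c) for c in('scene','side')}
Q=np.concatenate([S[c]['P'][S[c]['d']>0] for c in S])
xs=np.arange(.2,.8,.04);ys=np.arange(.4,-.56,-.04)
print('      ',*['%4d'%(x*1000) for x in xs])
for y in ys:
    print('%5d '%(y*1000),*['%4d'%(1000*max([0,*np.percentile(q,[98])]) if len(q) else -1) for x in xs for q in [Q[(abs(Q[:,0]-x)<.02)&(abs(Q[:,1]-y)<.02)&(Q[:,2]<.7),2]]])
p,d,P=look('wrist','2')
```

```text
200  240  280  320  360  400  440  480  520  560  600  640  680  720  760  800
  400    -1  392  580  587    3    4    4   66  640  640  639  331  332  163  161  163
  360    -1   -1   -1   -1    4   10  100  172  214    5  639  238    4  308    4    4
  320    -1   -1   -1   -1    9   40   71    4    4    4  131    5    4    4  284    4
  280    -1   -1   -1   -1    4    4    8    7    4    4   60    4    4    4  265  259
  240    -1   -1   -1   -1    4    4    7    7    5    4   23   21    8    6   59  255
  200    -1   -1   -1   -1    3    4    4    3   34   34    7   12    7    7   58  248
  160   282   -1   -1    0    4    4    3    3   33   33    6    8    8    6   48   63
  120   533   -1   -1    0    4   62   88   16   14    4    4    4    6    4    4    4
   80   693  258   -1    0    3   70  161  161   96    5    6    7    7    6    4    4
   40   696  695    0    0    4   68  159  156   87    6    7    7    7    8   23   23
    0   338  695    0    0    3   11   13   63   67    5    8    7    8    8   19   24
  -39   530  683  698    0    8    8    8    8    8    8    8   
[... 366 characters left out ...]
   4
 -239   699    0    0    0    3    4   20   20    7  285  286  286  286  286  285  286
 -279   699    0    0    0    4    3    4    3    6  286  287  286  287  286  286  286
 -319   697    0    0    0    4    4    4    4    4  285  286  286  286  287  286  286
 -359   665  669    0    0    4    4    7    7    4  286  286  286  286  355  363  363
 -399   348  647    0    0    4    4    8    7    6  286  286  286  287  520  548  583
 -439   321  599  629    0    3    3    7    7    4  285  285  285  285  286  286  589
 -479   462  527  585    0    3    4    4    4    4   53   27   27  112  283  277  376
 -519   452  349    0    0    3    3   23    4    4   54   27   27   81  282  277  382
```

View pics/2.png

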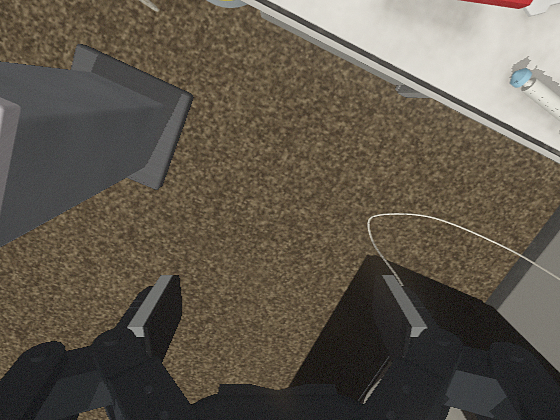

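>>> play_rows(newtons=40, series=[[[85,94,340,50,57],[85,94,340,50,57],[85,94,340,50,57],[85,94,340,50,57],[85,94,340,50,57],[85,94,340,50,57],[85,94,340,50,57],[85,94,340,50,57]]])

```text
time: 1.87
position: [0.2927, -0.1406, 0.2889]
orientation: [179.9, 0.0, 81.0]
force: [0.8, -0.3, 0.2]
gripper_width: 0.992
```

Run:
```python
from h import *
s=bot.read_state();print(s['joint_positions'])
p,d,P=look('wrist')
for r,c in((283,170),(290,165),(283,395),(295,400),(300,160),(300,405),(279,172),(279,392)): print(r,c,np.round((P[r,c]-s['position'])*1000,1),p[r,c])
```

```text
[-2.56574155e+01 -8.77896527e+00 -1.70024359e+01  8.17192341e+01
  5.90390521e-03  7.33486476e+01]
283 170 [-40.5  18.9  14.3] [33 28 30]
290 165 [-41.2  18.6  18.7] [14 12 14]
283 395 [48.9  4.1 13.5] [112 111 106]
295 400 [48.   4.2 22. ] [108 107 101]
300 160 [-41.1  18.3  25.1] [25 24 21]
300 405 [48.8  3.9 25. ] [109 108 103]
279 172 [-41.5  17.8   9.2] [23 23 22]
279 392 [48.8  3.8  9.9] [115 112 108]
```

>>> play_rows(series=[[[85,165,209,-15,57],[85,165,209,-15,57],[85,165,209,-15,57],[85,165,209,-15,57],[85,165,209,-15,57],[85,165,209,-15,57],[85,165,209,-15,57],[85,165,209,-15,57]]])

```text
time: 2.58
position: [0.4617, 0.0772, 0.2736]
orientation: [179.9, -0.2, 137.7]
force: [0.5, -0.7, -0.8]
gripper_width: 0.997
```

>>> play_rows(series=[[[85,0,0,0,21],[85,0,0,0,21],[85,0,0,0,21],[85,0,0,0,21],[85,0,0,0,21],[85,0,0,0,21],[85,0,0,0,21],[85,0,0,0,21]]])

```text
time: 3.25
position: [0.4616, 0.0771, 0.2737]
orientation: [179.9, -0.2, 158.6]
force: [-0.2, -0.1, -0.3]
gripper_width: 1.0
```

```bash
cat > pile.py <<'E'
from h import *
import sys
def rect(q):
    q=q[np.all(abs(q-np.median(q,0))<.09,1)]
    r=cv2.minAreaRect((q[:,:2]*1000).astype(np.float32)); return np.round(r[0],1),np.round(r[1],1),round(r[2],1)
def fitc(q,n=0):  # least squares circle
    A=np.c_[2*q[:,:2],np.ones(len(q))];s=np.linalg.lstsq(A,(q[:,:2]**2).sum(1),rcond=None)[0]
    return np.round(1000*np.array([s[0],s[1],np.sqrt(s[2]+s[0]**2+s[1]**2)]),1)
if __name__=='__main__':
    s=bot.read_state();print(s['position'],s['orientation'],s['time'],s['joint_positions'][[0,5]])
    p,d,P=look('wrist',sys.argv[1]); np.savez('w',p=p,d=d,P=P)
    near=(d>0)&(np.hypot(P[...,0]-.462,P[...,1]-.067)<.11)&(d>.14)
    for n,(z0,z1) in dict(loupe_top=(.156,.17),petri_top=(.121,.13),fit_top=(.092,.1),film_top=(.063,.072),book=(.007,.018)).items():
        q=P[near&(P[...,2]>z0)&(P[...,2]<z1)]
        if len(q)>20: print(n,len(q),rect(q),fitc(cv2.convexHull((q[:,:2]*1000).astype(np.float32))[:,0]/1000),'zmed',np.median(q[:,2]).round(4))
E
python3 pile.py 3
```

```text
[0.46164506 0.07714425 0.27368928] [ 1.79879836e+02 -1.53793865e-01  1.58578901e+02] 3.25 [ 9.36847073 30.78961872]
loupe_top 460 (array([457.2,  69.3]), array([26.3, 26.1]), 67.8) [457.4  68.9  13.4] zmed 0.1613
petri_top 2496 (array([463.4,  69.4]), array([61. , 61.3]), 40.8) [463.4  69.4  30.7] zmed 0.1263
fit_top 722 (array([463.4,  64.7]), array([50.1, 75.2]), 65.6) [463.1  63.4  41.8] zmed 0.0962
film_top 1774 (array([465.1,  63. ]), array([ 58.1, 117.8]), 68.4) [466.2  66.6  62.1] zmed 0.0683
book 4451 (array([448.9,  65. ]), array([105.2, 128.9]), 82.5) [456.7  60.6  83. ] zmed 0.0121
```

View pics/3.png

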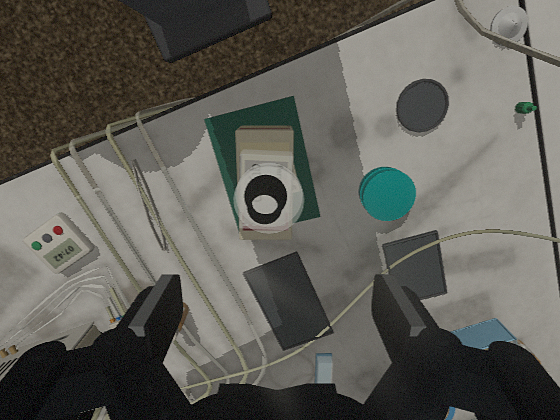

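Run:
```python
from h import *
w=np.load('w.npz');d=w['d'];P=w['P']
k=(d>0)&(d<.17);k[:265]=0
q=P[k]-np.array([.46164,.07714,.27369]); a=np.radians(158.58)
X=np.stack([q@[np.cos(a),np.sin(a),0],q@[np.sin(a),-np.cos(a),0],q[:,2]],1)*1000
for s in(-1,1):
    t=X[X[:,1]*s>20]; print(np.percentile(t,[0,.5,2,5,10],axis=0).round(1)[:,2]); b=t[t[:,2]<t[:,2].min()+4]; print(b.min(0).round(1),b.max(0).round(1))
```

```text
[ 1.8  5.2  9.9 16.4 25.5]
[-10.3 -48.5   1.8] [ 10.9 -41.6   5.8]
[ 1.3  5.5 10.1 16.8 26.1]
[-9.4 42.7  1.3] [10.5 46.1  5.3]
```

>>> play_rows(series=[[[70,-4.3,-8,0,0],[70,-4.3,-8,-40,0],[70,-4.3,-8,-75,0],[70,-4.3,-8,-100,0],[70,-4.3,-8,-120,0],[70,-4.3,-8,-131,0],[70,-4.3,-8,-131,0],[70,-4.3,-8,-131,0]]])

```text
time: 3.97
position: [0.4569, 0.0687, 0.1428]
orientation: [179.9, -0.2, 158.6]
force: [0.5, -0.5, 0.8]
gripper_width: 0.818
```

Run:
```python
from h import *
p,d,P=look('wrist')
a=p;b=look('scene')[0]
cv2.imwrite('pics/4.png',np.hstack([a[:,:,::-1],cv2.resize(b[230:350,240:340,::-1],(240,288))[:, :, :].copy() if 0 else cv2.copyMakeBorder(cv2.resize(b[240:310,255:315,::-1],(240,280),interpolation=2),0,140,0,0,0)]))
```

```text
(no output)
```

View pics/4.png

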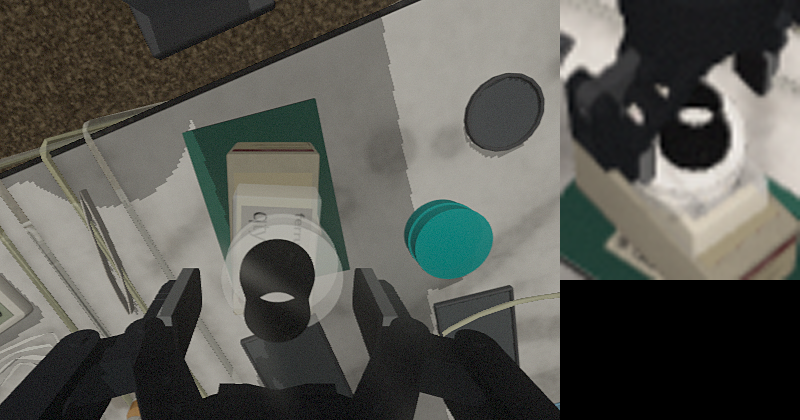

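>>> play_rows(newtons=30, series=[[[25,0,0,0,0],[25,0,0,0,0],[25,0,0,0,0],[25,0,0,0,0],[25,0,0,0,0],[25,0,0,0,0],[25,0,0,0,0],[25,0,0,0,0]]])

```text
time: 4.73
position: [0.4583, 0.0691, 0.1445]
orientation: [179.8, -0.0, 158.6]
force: [-1.6, -0.9, 7.7]
gripper_width: 0.362
```

>>> play_rows(series=[[[25,0,0,5,0],[25,0,0,15,0],[25,0,0,30,0],[25,0,0,45,0],[25,0,0,45,0],[25,0,0,45,0],[25,0,0,45,0],[25,0,0,45,0]]])

```text
time: 5.4
position: [0.4579, 0.069, 0.1889]
orientation: [179.8, -0.1, 158.6]
force: [0.1, 0.4, -0.3]
gripper_width: 0.363
```

Run:
```python
from h import *
s=bot.read_state();pos=s['position'];p,d,P=look('wrist','5')
from pile import fitc,rect
k=(d>0)&(d>.1)&(np.hypot(P[...,0]-pos[0],P[...,1]-pos[1])<.03)&(P[...,2]>.15)
q=P[k];print('heights',np.percentile(q[:,2],[2,50,90,98]))
t=q[q[:,2]>np.percentile(q[:,2],97)-.005];print('top',len(t),rect(t),'tcp',pos)
k=(P[...,2]<.13)&(P[...,2]>.122)&(np.hypot(P[...,0]-.462,P[...,1]-.067)<.06);q=P[k];print(rect(q))
# small round tray
k=(d>0)&(np.hypot(P[...,0]-.457,P[...,1]-.259)<.05)&(p.sum(2)<300)&(P[...,2]<.02);q=P[k];h=cv2.convexHull((q[:,:2]*1000).astype(np.float32))[:,0]/1000;print('tray',len(q),rect(q),fitc(h),cv2.minEnclosingCircle(h.astype(np.float32)),np.median(q[:,2]))
```

```text
heights [0.17429332 0.20367832 0.23102496 0.23697486]
top 1194 (array([446.5,  72.2]), array([57.3,  7.3]), 74.3) tcp [0.45789115 0.06900574 0.18893598]
(array([455.4,  72.5]), array([61.2, 44.8]), 68.5)
tray 3518 (array([456.5, 259.1]), array([59. , 57.6]), 65.1) [457.2 258.9  29.7] ((0.4576376974582672, 0.25951844453811646), 0.031185084953904152) 0.004246292208070185
```

View pics/5.png

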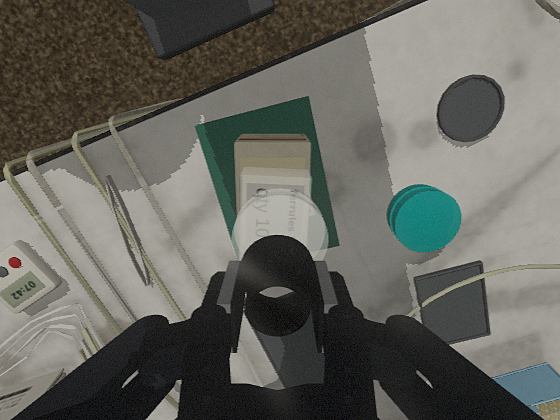

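Run:
```python
from h import *
s=bot.read_state();pos=s['position'];p,d,P=look('wrist')
a=np.radians(158.58);q=P-pos
X=np.stack([q@[np.cos(a),np.sin(a),0],q@[np.sin(a),-np.cos(a),0],q[...,2]],-1)*1000
np.set_printoptions(suppress=True,linewidth=200)
for c in (225,230,235,240,250,265,277,290,305,315,320,325):
    print(c,[tuple(X[r,c].round(0).astype(int)) for r in (238,245,255,262,270,278,290,300)])
```

```text
225 [(np.int64(-58), np.int64(-53), np.int64(-189)), (np.int64(-66), np.int64(-53), np.int64(-189)), (np.int64(-77), np.int64(-53), np.int64(-188)), (np.int64(-87), np.int64(-54), np.int64(-190)), (np.int64(-95), np.int64(-54), np.int64(-188)), (np.int64(11), np.int64(-21), np.int64(10)), (np.int64(12), np.int64(-20), np.int64(19)), (np.int64(12), np.int64(-19), np.int64(26))]
230 [(np.int64(-53), np.int64(-46), np.int64(-178)), (np.int64(-66), np.int64(-48), np.int64(-188)), (np.int64(-77), np.int64(-48), np.int64(-187)), (np.int64(11), np.int64(-21), np.int64(-4)), (np.int64(11), np.int64(-20), np.int64(3)), (np.int64(11), np.int64(-19), np.int64(9)), (np.int64(11), np.int64(-18), np.int64(18)), (np.int64(12), np.int64(-17), np.int64(26))]
235 [(np.int64(-3), np.int64(-26), np.int64(-63)), (np.int64(-8), np.int64(-26), np.int64(-63)), (np.int64(-15), np.int64(-26), np.int64(-63)), (np.int64(11), np.int64(-18), np.int64(-5)), (np.int64(12), np.int64(-17), np.int64(4)), (np.int64(11), np.int64(-17), np.int64(9)), (np.int64(11), np.int64(-16), np.int64(18)), (np.int64(10), np.int64(-1
[... 2549 characters left out ...]
 np.int64(28), np.int64(-63)), (np.int64(-8), np.int64(28), np.int64(-63)), (np.int64(-14), np.int64(29), np.int64(-62)), (np.int64(11), np.int64(20), np.int64(-6)), (np.int64(11), np.int64(19), np.int64(2)), (np.int64(11), np.int64(19), np.int64(9)), (np.int64(11), np.int64(17), np.int64(18)), (np.int64(11), np.int64(17), np.int64(26))]
325 [(np.int64(-2), np.int64(31), np.int64(-62)), (np.int64(-8), np.int64(32), np.int64(-63)), (np.int64(-77), np.int64(52), np.int64(-187)), (np.int64(11), np.int64(23), np.int64(-4)), (np.int64(11), np.int64(21), np.int64(3)), (np.int64(11), np.int64(21), np.int64(10)), (np.int64(11), np.int64(19), np.int64(19)), (np.int64(10), np.int64(19), np.int64(24))]
```

>>> play_rows(series=[[[25,0,40,0,0],[25,0,80,0,0],[25,0,120,0,0],[25,0,155,0,0],[25,0,170,0,0],[25,0,170,0,0],[25,0,170,0,0],[25,0,170,0,0]]])

```text
time: 6.17
position: [0.4577, 0.2384, 0.1886]
orientation: [179.9, -0.1, 158.6]
force: [-0.6, -0.6, -0.7]
gripper_width: 0.364
```

```bash
cat > tray.py <<'E'
from h import *
from pile import fitc,rect
import sys
def run(x,y,r,name=None):
    s=bot.read_state();print(s['position'],s['orientation'][2],s['time'])
    p,d,P=look('wrist',name)
    k=(d>0.1)&(np.hypot(P[...,0]-x,P[...,1]-y)<r)&(p.sum(2)<330)&(P[...,2]<.015)&(P[...,2]>-.01);q=P[k]
    n,lab=0,None
    h=cv2.convexHull((q[:,:2]*1000).astype(np.float32))[:,0]/1000
    print('tray',len(q),rect(q),fitc(h),'z',np.median(q[:,2]).round(4)); return p,d,P
if __name__=='__main__': run(*map(float,sys.argv[1:4]),*(sys.argv[4:]))
E
python3 tray.py .457 .259 .045 6
python3 - <<'E'
from h import *
S={c:np.load('0%s.npz'%c) for c in('scene','side')}
Q=np.concatenate([S[c]['P'][S[c]['d']>0] for c in S]+[np.load('w.npz')['P'].reshape(-1,3)])
k=(np.hypot(Q[:,0]-.457,Q[:,1]-.259)<.13)&(Q[:,2]>.025)&(Q[:,2]<.3)&(Q[:,1]>.23)&(Q[:,0]<.5)
q=Q[k]; q=q[np.argsort(np.hypot(q[:,0]-.457,q[:,1]-.259))];print(len(q),q[:12].round(3))
E
```

```text
[0.4577491  0.23840363 0.18864169] 158.57461518468946 6.1667
tray 2958 (array([459.5, 258.9]), array([58.4, 64.4]), 76.1) [459.  258.8  31.2] z 0.0041
862 [[0.431 0.328 0.058]
 [0.434 0.332 0.063]
 [0.427 0.33  0.051]
 [0.407 0.318 0.027]
 [0.418 0.326 0.039]
 [0.421 0.328 0.051]
 [0.424 0.33  0.046]
 [0.436 0.334 0.074]
 [0.436 0.335 0.065]
 [0.407 0.32  0.029]
 [0.415 0.326 0.043]
 [0.433 0.335 0.069]]
```

>>> play_rows(series=[[[25,0,20.6,0,0],[25,-0.4,20.6,-30,0],[25,-0.4,20.6,-65,0],[25,-0.4,20.6,-100,0],[25,-0.4,20.6,-130,0],[25,-0.4,20.6,-145,0],[25,-0.4,20.6,-152,0],[25,-0.4,20.6,-152,0]]])

```text
time: 6.88
position: [0.4569, 0.2575, 0.0358]
orientation: [180.0, -0.2, 158.5]
force: [0.4, -1.1, 0.7]
gripper_width: 0.368
```

>>> play_rows(series=[[[25,0,0,-6,0],[25,0,0,-10,0],[25,0,0,-13,0],[25,0,0,-14,0],[25,0,0,-14.5,0],[25,0,0,-14.5,0],[25,0,0,-14.5,0],[25,0,0,-14.5,0]]])

```text
time: 7.55
position: [0.4571, 0.2576, 0.0216]
orientation: [179.9, -0.1, 158.5]
force: [-2.6, -1.5, 6.3]
gripper_width: 0.37
```

>>> play_rows(series=[[[48,0,0,0,0],[48,0,0,0,0],[48,0,0,0,0],[48,0,0,0,0],[48,0,0,3,0],[48,0,0,20,0],[48,0,0,55,0],[48,0,0,90,0]]])

```text
time: 8.22
position: [0.4561, 0.257, 0.1121]
orientation: [-179.9, -0.2, 158.5]
force: [1.1, 0.8, 0.5]
gripper_width: 0.562
```

>>> play_rows(series=[[[70,0,-40,60,0],[70,0,-80,100,0],[85,0,-115,130,0],[85,0,-140,150,0],[85,0,-150,150,0],[85,0,-150,150,0],[85,0,-150,150,0],[85,0,-150,150,0]]])

```text
time: 8.88
position: [0.4561, 0.1072, 0.2618]
orientation: [-180.0, -0.2, 158.4]
force: [-0.1, 0.8, -0.4]
gripper_width: 0.994
```

```bash
python3 pile.py 7
python3 - <<'E'
import numpy as np
from pile import *
w=np.load('w.npz');P=w['P'];d=w['d']
k=(d>.1)&(np.hypot(P[...,0]-.457,P[...,1]-.259)<.025)&(P[...,2]>.033)&(P[...,2]<.045);q=P[k];print('loupe top',len(q),rect(q))
E
```

```text
[0.45610588 0.10721087 0.26179739] [-179.95606588   -0.23481081  158.41687822] 8.8833 [13.16410895 34.7469548 ]
petri_top 3815 (array([463.3,  69.5]), array([61.2, 61.3]), 34.9) [463.3  69.4  30.8] zmed 0.1263
fit_top 713 (array([464.7,  68. ]), array([55.9, 75.2]), 65.9) [464.3  64.6  41.9] zmed 0.0963
film_top 1654 (array([464.3,  63. ]), array([ 57.7, 118. ]), 68.1) [464.8  65.2  61. ] zmed 0.0683
book 4647 (array([445.2,  65.5]), array([105.2, 121.5]), 82.6) [453.7  71.8  78.7] zmed 0.012
loupe top 299 (array([456.6, 257.7]), array([26.4, 26.5]), 62.9)
```

View pics/7.png

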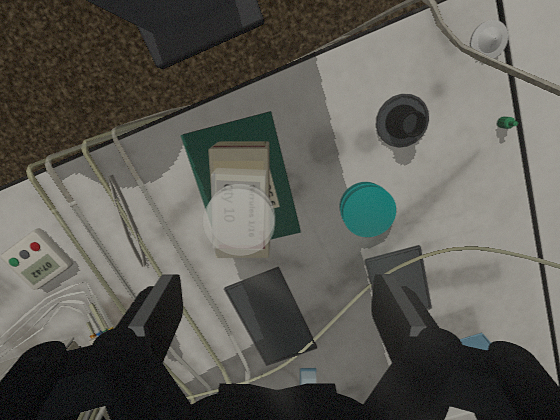

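>>> play_rows(series=[[[85,7.2,-37.7,0,0],[85,7.2,-37.7,-35,0],[85,7.2,-37.7,-70,0],[85,7.2,-37.7,-105,0],[85,7.2,-37.7,-130,0],[85,7.2,-37.7,-145,0],[85,7.2,-37.7,-152,0],[85,7.2,-37.7,-152,0]]])

```text
time: 9.6
position: [0.4615, 0.0707, 0.1072]
orientation: [-179.8, -0.5, 158.6]
force: [0.7, 0.6, -0.0]
gripper_width: 0.996
```

>>> play_rows(newtons=30, series=[[[75,0,0,0,0],[68,0,0,0,0],[64,0,0,0,0],[60,0,0,0,0],[55,0,0,0,0],[50,0,0,0,0],[50,0,0,0,0],[50,0,0,0,0]]])

```text
time: 10.27
position: [0.4621, 0.071, 0.1083]
orientation: [-179.9, -0.4, 158.6]
force: [-2.2, 2.2, 6.0]
gripper_width: 0.709
```

>>> play_rows(series=[[[50,0,0,4,0],[50,0,0,15,0],[50,0,0,35,0],[50,0,0,60,0],[50,-25,-5,80,0],[50,-60,-10,95,0],[50,-95,-20,105,0],[50,-130,-25,110,0]]])

```text
time: 10.93
position: [0.3313, 0.0455, 0.2199]
orientation: [-179.9, -0.3, 158.6]
force: [-0.3, 0.1, 0.5]
gripper_width: 0.709
```

>>> play_rows(series=[[[50,-25,-25,0,0],[50,-40,-60,0,0],[50,-45,-100,0,0],[50,-50,-140,0,0],[50,-55,-180,0,0],[50,-60,-220,0,0],[50,-60,-260,0,0],[50,-60,-290,0,0]]])

```text
time: 11.6
position: [0.2711, -0.2296, 0.2209]
orientation: [-179.9, -0.2, 158.6]
force: [2.6, 0.7, 0.6]
gripper_width: 0.712
```

>>> play_rows(series=[[[50,25,-23,0,0],[50,50,-46,0,0],[50,75,-69,0,0],[50,105,-96,0,0],[50,135,-123,0,0],[50,165,-150,0,0],[50,191,-174,0,0],[50,191,-174,0,0]]])

```text
time: 12.27
position: [0.4655, -0.4069, 0.2188]
orientation: [-179.9, -0.2, 158.5]
force: [1.1, 0.2, -0.8]
gripper_width: 0.707
```

```bash
python3 tray.py .462 -.405 .06 8
python3 - <<'E'
from h import *
s=bot.read_state();pos=s['position'];p,d,P=look('wrist')
k=(d>.1)&(np.hypot(P[...,0]-pos[0],P[...,1]-pos[1])<.034)&(P[...,2]>pos[2]-.03)&(P[...,2]<pos[2]+.03)&(p.min(2)>60)
q=P[k]-pos;print(len(q),np.percentile(q,[1,50,99],axis=0).round(4), np.percentile(P[k][:,2],[1,5,50,95,99]).round(4))
E
```

```text
[ 0.46547904 -0.40690604  0.21881801] 158.53526796301935 12.2667
tray 7989 (array([ 466.5, -398.4]), array([105.8, 111.5]), 25.7) [ 462.7 -403.6   58.7] z 0.0033
18070 [[-0.0283 -0.0284 -0.0087]
 [-0.0042  0.0022  0.0179]
 [ 0.0299  0.0291  0.0193]] [0.2107 0.2217 0.2372 0.2382 0.2386]
```

View pics/8.png

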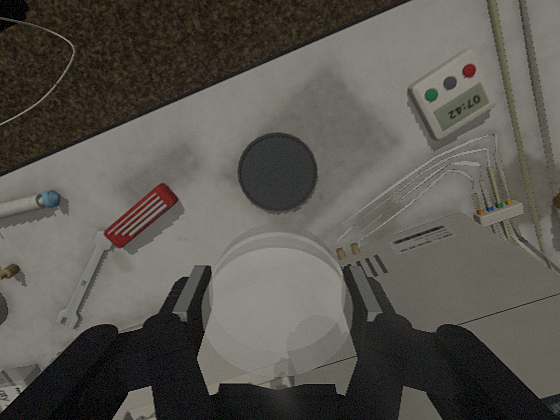

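Run:
```python
from h import *
from pile import fitc
p,d,P=look('wrist')
g=p[:,:,0].astype(int); k=(g<100)&(d>.25);k[225:]=0
n,l=cv2.connectedComponents(k.astype(np.uint8)); m=l==l[172,278]
q=P[m];print(m.sum(),q.min(0).round(4),q.max(0).round(4),np.median(q[:,2]))
h=cv2.convexHull((q[:,:2]*1000).astype(np.float32))[:,0]/1000;print(fitc(h),cv2.minEnclosingCircle(h.astype(np.float32)))
pos=bot.read_state()['position']
k=(d>.08)&(np.hypot(P[...,0]-pos[0],P[...,1]-pos[1])<.036)&(abs(P[...,2]-pos[2]-.0195)<.003)&(p.min(2)>100)
h=cv2.convexHull((P[k][:,:2]*1000).astype(np.float32))[:,0]/1000;print('petri',fitc(h),cv2.minEnclosingCircle(h.astype(np.float32)),pos)
```

```text
5103 [ 0.4189 -0.4464 -0.002 ] [ 0.5097 -0.3623  0.0084] 0.003988183231997788
[ 463.8 -404.9   44.2] ((0.46429741382598877, -0.404484361410141), 0.04549149051308632)
petri [ 464.2 -404.4   30.9] ((0.46438515186309814, -0.40408509969711304), 0.03128336742520332) [ 0.46193118 -0.40352058  0.22088392]
```

>>> play_rows(series=[[[50,0,0,-30,0],[50,0,0,-65,0],[50,0,0,-100,0],[50,0,0,-135,0],[50,0,0,-165,0],[50,0,0,-185,0],[50,0,0,-190,0],[50,0,0,-190,0]]])

```text
time: 13.08
position: [0.4609, -0.4026, 0.031]
orientation: [-179.9, -0.3, 158.5]
force: [-0.5, 1.1, 0.6]
gripper_width: 0.712
```

>>> play_rows(series=[[[50,0,0,-5,0],[50,0,0,-9,0],[50,0,0,-12,0],[50,0,0,-14,0],[50,0,0,-15,0],[50,0,0,-15,0],[50,0,0,-15,0],[50,0,0,-15,0]]])

```text
time: 13.75
position: [0.461, -0.4027, 0.0161]
orientation: [-179.9, -0.3, 158.5]
force: [0.7, -0.6, -0.2]
gripper_width: 0.71
```

>>> play_rows(series=[[[50,0.5,-0.7,-0.5,0],[50,0.5,-0.7,-1,0],[50,0.5,-0.7,-1.5,0],[50,0.5,-0.7,-2,0],[50,0.5,-0.7,-2,0],[50,0.5,-0.7,-2,0],[50,0.5,-0.7,-2,0],[50,0.5,-0.7,-2,0]]])

```text
time: 14.42
position: [0.4618, -0.4037, 0.0154]
orientation: [-179.9, -0.2, 158.6]
force: [-5.3, 4.9, 18.8]
gripper_width: 0.71
```

>>> play_rows(series=[[[66,0,0,0.5,0],[76,0,0,0.5,0],[80,0,0,0.5,0],[80,0,0,0.5,0],[80,0,0,5,0],[80,0,0,30,0],[80,0,0,65,0],[80,0,0,100,0]]])

```text
time: 15.08
position: [0.4611, -0.4031, 0.1162]
orientation: [-180.0, -0.3, 158.5]
force: [0.3, -1.2, 0.3]
gripper_width: 0.937
```

>>> play_rows(series=[[[85,0,0,40,0],[85,0,0,80,0],[85,0,0,110,0],[85,0,0,120,0],[85,0,0,120,0],[85,0,0,120,0],[85,0,0,120,0],[85,0,0,120,0]]])

```text
time: 15.75
position: [0.4607, -0.4026, 0.2345]
orientation: [180.0, -0.4, 158.5]
force: [0.1, -0.7, 0.1]
gripper_width: 1.0
```

Run:
```python
from h import *
from pile import fitc
print(bot.read_state()['position'])
p,d,P=look('wrist')
r=np.hypot(P[...,0]-.463,P[...,1]+.404)
for n,k in dict(petri=(r<.04)&(abs(P[...,2]-.033)<.003),rim=(r<.045)&(P[...,2]<.012)&(p[:,:,0]<100)).items():
    k&=d>.1;h=cv2.convexHull((P[k][:,:2]*1000).astype(np.float32))[:,0]/1000;print(n,k.sum(),fitc(h),np.percentile(P[k][:,2],[2,50,98]).round(4))
```

```text
[ 0.46065923 -0.40261885  0.23451043]
petri 2750 [ 463.6 -403.9   30.6] [0.0319 0.0335 0.035 ]
rim 1834 [ 463.5 -405.    43.9] [-0.0001  0.0041  0.0074]
```

>>> play_rows(series=[[[85,-30,27,0,0],[85,-60,54,0,0],[85,-90,81,0,0],[85,-120,108,0,0],[85,-150,136,0,0],[85,-180,163,0,0],[85,-190,190,0,0],[85,-190,220,0,0]]])

```text
time: 16.47
position: [0.2681, -0.1815, 0.2341]
orientation: [-180.0, -0.5, 158.4]
force: [0.3, 0.9, 0.2]
gripper_width: 0.995
```

>>> play_rows(series=[[[85,10,35,0,0],[85,20,70,0,0],[85,30,105,0,0],[85,35,140,0,0],[85,40,180,0,0],[85,60,210,0,0],[85,90,230,0,0],[85,120,245,0,0]]])

```text
time: 17.13
position: [0.3886, 0.0665, 0.2336]
orientation: [180.0, -0.5, 158.6]
force: [-0.1, -2.1, 0.8]
gripper_width: 1.001
```

>>> play_rows(series=[[[85,30,0,-10,0],[85,60,0,-20,0],[85,70,0,-25,0],[85,70,0,-25,0],[85,70,0,-25,0],[85,70,0,-25,0],[85,70,0,-25,0],[85,70,0,-25,0]]])

```text
time: 17.8
position: [0.4581, 0.0664, 0.2093]
orientation: [180.0, -0.4, 158.6]
force: [0.2, -0.2, 0.1]
gripper_width: 0.995
```

```bash
python3 pile.py 9
```

```text
[0.4580538  0.06637369 0.20931232] [179.95665548  -0.42355082 158.566941  ] 17.8 [ 8.08283276 29.51530537]
fit_top 5855 (array([463.5,  64.8]), array([50.5, 75.4]), 65.7) [463.2  65.7  41. ] zmed 0.0966
film_top 2739 (array([465.2,  63.1]), array([ 58.1, 118.5]), 68.5) [465.3  67.9  61.3] zmed 0.0683
book 6619 (array([450.4,  64.9]), array([105.2, 131.8]), 82.5) [457.1  64.7  83.4] zmed 0.0121
```

View pics/9.png

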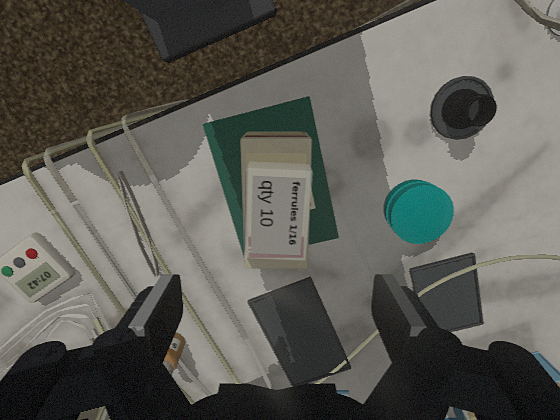

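>>> play_rows(series=[[[80,5.5,-1.6,-20,-2.9],[75,5.5,-1.6,-55,-2.9],[72,5.5,-1.6,-85,-2.9],[72,5.5,-1.6,-105,-2.9],[72,5.5,-1.6,-118,-2.9],[72,5.5,-1.6,-125.5,-2.9],[72,5.5,-1.6,-125.5,-2.9],[72,5.5,-1.6,-125.5,-2.9]]])

```text
time: 18.52
position: [0.4638, 0.0648, 0.0844]
orientation: [179.9, -0.4, 155.7]
force: [-0.6, -1.2, -0.4]
gripper_width: 0.844
```

>>> play_rows(newtons=35, series=[[[65,0,0,0,0],[58,0,0,0,0],[52,0,0,0,0],[47,0,0,0,0],[43,0,0,0,0],[40,0,0,0,0],[40,0,0,0,0],[40,0,0,0,0]]])

```text
time: 19.18
position: [0.4643, 0.0649, 0.0853]
orientation: [179.9, -0.3, 155.7]
force: [-2.9, -0.6, 9.5]
gripper_width: 0.581
```

>>> play_rows(series=[[[40,0,0,4,0],[40,0,0,15,0],[40,0,0,40,0],[40,0,0,75,0],[40,5,5,105,5],[40,30,25,125,10],[40,60,50,135,15],[40,90,75,135,20]]])

```text
time: 19.85
position: [0.5563, 0.1409, 0.224]
orientation: [179.8, -0.0, 175.9]
force: [1.3, -0.4, 0.5]
gripper_width: 0.578
```

>>> play_rows(series=[[[40,30,20,0,0],[40,60,40,0,0],[40,80,50,0,0],[40,80,55,0,0],[40,80,55,0,0],[40,80,55,0,0],[40,80,55,0,0],[40,80,55,0,0]]])

```text
time: 20.52
position: [0.6358, 0.1953, 0.2248]
orientation: [179.8, -0.0, 175.8]
force: [-0.1, -0.4, -0.5]
gripper_width: 0.572
```

```bash
cat > rt.py <<'E'
from h import *
from pile import rect
import sys
s=bot.read_state();print(s['position'],s['orientation'],s['joint_positions'].round(1))
x,y=float(sys.argv[1]),float(sys.argv[2])
p,d,P=look('wrist',sys.argv[3])
k=(p.max(2)<110)&(d>.15)&(abs(P[...,2]-.004)<.012)&(np.hypot(P[...,0]-x,P[...,1]-y)<.1)
k=cv2.morphologyEx(k.astype(np.uint8),cv2.MORPH_OPEN,np.ones((5,5)))
n,l,st,c=cv2.connectedComponentsWithStats(k)
for i in np.argsort(-st[1:,4])[:2]+1: print(st[i],rect(P[l==i]))
pos=s['position']
k=(d>.08)&(np.hypot(P[...,0]-pos[0],P[...,1]-pos[1])<.085)&(P[...,2]>pos[2]-.02)&(P[...,2]<pos[2]+.05)&(p.min(2)>70)
q=P[k];zt=np.percentile(q[:,2],90);t=q[abs(q[:,2]-zt)<.003];print('held',len(t),rect(t),zt)
E
python3 rt.py .66 .2 10
```

```text
[0.63581329 0.19532588 0.22483498] [ 1.79793173e+02 -6.51530836e-03  1.75837651e+02] [17.  33.3 26.4 83.1  0.2 21.2]
[ 191  102  127  116 7074] (array([613. , 157.8]), array([ 81. , 151.5]), 22.2)
[ 241  166   76   33 1639] (array([643.7, 197.8]), array([82.9, 37.2]), 86.2)
held 17018 (array([635.1, 195.8]), array([76.7, 75.7]), 86.4) 0.23679814815544248
```

View pics/10.png

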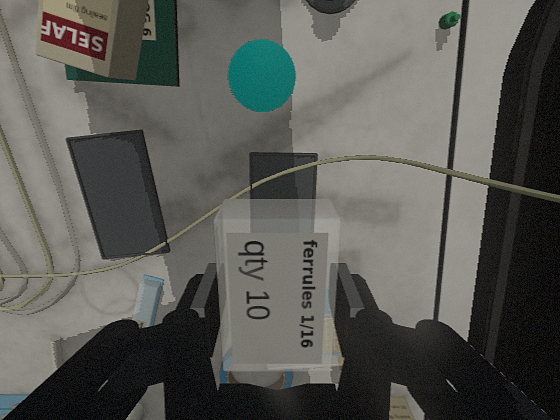

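Run:
```python
from h import *
p,d,P=look('wrist')
g=p.astype(int)
# cable: yellowish over path
yel=(g[:,:,0]-g[:,:,2]>18)&(g[:,:,0]>90)&(d>.15)
for c in range(170,480,15):
    r=np.where(yel[150:290,c])[0]
    if len(r) and len(r)<40: print(c,150+int(np.median(r)),P[150+int(np.median(r)),c].round(3))
# tray edges
np.set_printoptions(suppress=True)
L=[];Rr=[]
for r in range(160,178,2):
    k=np.where((g[r,235:335].max(1)<100))[0]+235; L.append(P[r,k[0]]);Rr.append(P[r,k[-1]])
T=[]
for c in range(258,312,6):
    k=np.where(g[140:180,c].max(1)<100)[0]+140; T.append(P[k[0],c])
for n,e in(('L',L),('R',Rr),('T',T)):
    e=np.array(e);vx,vy,x0,y0=cv2.fitLine((e[:,:2]*1000).astype(np.float32),cv2.DIST_HUBER,0,.01,.01).ravel();print(n,np.degrees(np.arctan2(vy,vx)).round(1),x0.round(1),y0.round(1),e[:,2].mean().round(4))
S=np.load('0scene.npz');P=S['P'];p=S['p'].astype(int)
k=(p.max(2)<85)&(np.hypot(P[...,0]-.66,P[...,1]-.2)<.075)&(P[...,2]<.02);k=cv2.morphologyEx(k.astype(np.uint8),cv2.MORPH_OPEN,np.ones((3,3)))>0
r=cv2.minAreaRect((P[k][:,:2]*1000).astype(np.float32));print(r)
I=S['p'][270:350,130:230,::-1];cv2.imwrite('pics/11.png',cv2.resize(I,None,fx=6,fy=6,interpolation=2))
```

```text
170 239 [0.701 0.07  0.004]
185 229 [0.69  0.089 0.005]
200 219 [0.679 0.107 0.004]
215 209 [0.669 0.126 0.004]
230 197 [0.656 0.144 0.003]
245 189 [0.648 0.162 0.006]
260 181 [0.64  0.179 0.006]
275 175 [0.634 0.195 0.009]
290 169 [0.628 0.211 0.011]
305 165 [0.625 0.227 0.014]
320 162 [0.621 0.242 0.02 ]
335 159 [0.618 0.256 0.026]
350 157 [0.616 0.269 0.034]
365 156 [0.614 0.281 0.045]
380 157 [0.614 0.292 0.056]
395 159 [0.614 0.301 0.068]
410 161 [0.614 0.309 0.081]
425 164 [0.614 0.316 0.094]
440 168 [0.615 0.323 0.106]
455 172 [0.616 0.328 0.117]
470 176 [0.617 0.333 0.128]
L -7.1 625.1 152.7 0.0008
R -11.6 630.2 239.9 0.0102
T 67.9 603.7 204.7 0.0018
((659.25732421875, 202.07919311523438), (71.9755630493164, 98.23875427246094), 85.90287017822266)
```

View pics/11.png

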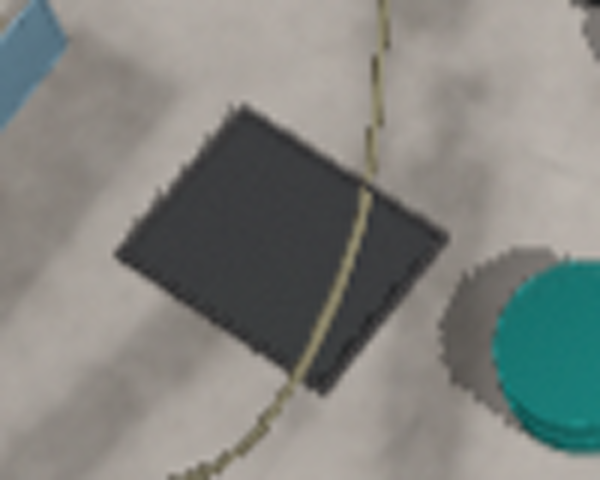

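>>> play_rows(series=[[[40,24.2,5.5,0,0],[40,24.2,5.5,-30,0],[40,24.2,5.5,-65,0],[40,24.2,5.5,-100,0],[40,24.2,5.5,-135,0],[40,24.2,5.5,-160,0],[40,24.2,5.5,-175,0],[40,24.2,5.5,-175,0]]])

```text
time: 21.28
position: [0.6578, 0.2, 0.0462]
orientation: [179.9, -0.3, 175.8]
force: [-1.0, 0.3, -0.9]
gripper_width: 0.579
```

>>> play_rows(series=[[[40,0,0,-2,0],[40,0,0,-4,0],[40,0,0,-6,0],[40,0,0,-8,0],[40,0,0,-10,0],[40,0,0,-12,0],[40,0,0,-14,0],[40,0,0,-14,0]]])

```text
time: 21.95
position: [0.6577, 0.1999, 0.0318]
orientation: [179.9, -0.3, 175.8]
force: [-0.4, 0.4, -0.7]
gripper_width: 0.574
```

>>> play_rows(series=[[[40,2,0.8,0,0],[40,2,0.8,-2,0],[40,2,0.8,-4,0],[40,2,0.8,-6,0],[40,2,0.8,-8,0],[40,2,0.8,-9.5,0],[40,2,0.8,-9.5,0],[40,2,0.8,-9.5,0]]])

```text
time: 22.62
position: [0.6596, 0.2007, 0.0222]
orientation: [179.9, -0.3, 175.8]
force: [0.4, -0.2, -0.0]
gripper_width: 0.576
```

>>> play_rows(series=[[[40,0,0,-0.5,0],[40,0,0,-1,0],[40,0,0,-1.5,0],[40,0,0,-2,0],[40,0,0,-2,0],[40,0,0,-2,0],[40,0,0,-2,0],[40,0,0,-2,0]]])

```text
time: 23.28
position: [0.6597, 0.2008, 0.0205]
orientation: [179.9, -0.3, 175.8]
force: [-2.0, -0.3, 4.2]
gripper_width: 0.579
```

Contact on the tray floor as expected (the cable does not obstruct). Release, rise and check.

>>> play_rows(series=[[[55,0,0,0,0],[62,0,0,0,0],[68,0,0,0,0],[68,0,0,0,0],[68,0,0,5,0],[68,0,0,30,0],[68,0,0,65,0],[68,0,0,100,0]]])

```text
time: 23.95
position: [0.6589, 0.2005, 0.1214]
orientation: [179.9, -0.4, 175.8]
force: [1.1, 0.4, 0.4]
gripper_width: 0.796
```

>>> play_rows(series=[[[75,-5,-2,40,0],[85,-15,-5,80,0],[85,-30,-8,110,0],[85,-40,-10,115,0],[85,-40,-10,115,0],[85,-40,-10,115,0],[85,-40,-10,115,0],[85,-40,-10,115,0]]])

```text
time: 24.62
position: [0.6188, 0.1904, 0.2349]
orientation: [180.0, -0.5, 175.8]
force: [-0.3, 0.5, -1.1]
gripper_width: 0.995
```

Run:
```python
from h import *
from pile import rect
s=bot.read_state();print(s['position'],s['orientation'])
p,d,P=look('wrist','12'); r=np.hypot(P[...,0]-.66,P[...,1]-.2)
q=P[(d>.1)&(r<.055)&(abs(P[...,2]-.031)<.003)];print('box',len(q),rect(q),np.percentile(q[:,2],[5,50,95]))
k=(d>.1)&(r<.066)&(p.max(2)<105)&(P[...,2]<.012);q=P[k];print('tray',len(q),rect(q))
k=(p.max(2)<105)&(d>.15)&(abs(P[...,2]-.004)<.012)&(np.hypot(P[...,0]-.648,P[...,1]-.023)<.09)
n,l,st,c=cv2.connectedComponentsWithStats(cv2.morphologyEx(k.astype(np.uint8),cv2.MORPH_OPEN,np.ones((3,3))))
i=1+np.argmax(st[1:,4]);print('long',st[i],rect(P[l==i]))
```

```text
[0.61884248 0.19044852 0.23487697] [179.99389834  -0.52268302 175.8218368 ]
box 3120 (array([659.2, 201.2]), array([50.3, 75.2]), 85.9) [0.03044717 0.03173038 0.0329526 ]
tray 4151 (array([658.9, 186.2]), array([103.8, 131.7]), 85.4)
long [   82   131   130   139 11273] (array([640.7,  48. ]), array([165. , 129.2]), 1.0)
```

View pics/12.png

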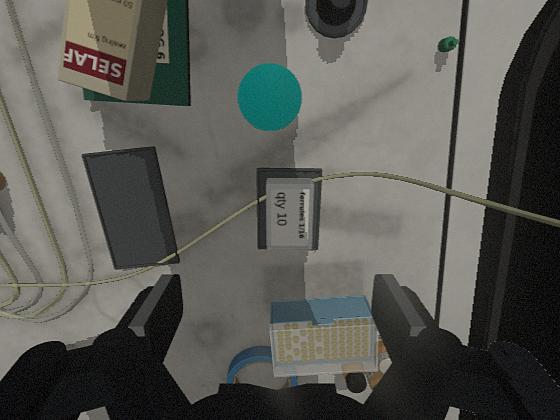

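Run:
```python
from h import *
from pile import rect
p,d,P=look('wrist')
print(p[200,130],p[220,220],p[240,290],p[172,300],p[190,222])
for T in(75,85):
  for n,x,y in(('short',.66,.2),('long',.648,.023)):
    k=(p.max(2)<T)&(d>.15)&(abs(P[...,2]-.004)<.01)&(np.hypot(P[...,0]-x,P[...,1]-y)<.095)
    k=cv2.morphologyEx(k.astype(np.uint8),cv2.MORPH_OPEN,np.ones((2,2)))
    n_,l,st,c=cv2.connectedComponentsWithStats(k)
    ok=np.isin(l,[i for i in range(1,n_) if st[i,4]>60]); print(T,n,ok.sum(),rect(P[ok]))
```

```text
[58 58 59] [90 92 87] [122 119 114] [66 74 72] [89 88 80]
75 short 1674 (array([662.2, 202.1]), array([ 72.8, 101.1]), 85.1)
75 long 8232 (array([650.5,  24.8]), array([143.9,  82.3]), 1.8)
85 short 1811 (array([653.2, 203. ]), array([ 73.2, 118.9]), 85.0)
85 long 8346 (array([650.4,  30.5]), array([144.9,  92.8]), 1.0)
```

>>> play_rows(series=[[[85,-30,-25,0,-5],[85,-60,-50,0,-10],[85,-90,-75,0,-15],[85,-120,-100,0,-17.3],[85,-153.6,-127.3,-30,-17.3],[85,-153.6,-127.3,-50,-17.3],[85,-153.6,-127.3,-50,-17.3],[85,-153.6,-127.3,-50,-17.3]]])

```text
time: 25.38
position: [0.4648, 0.063, 0.1848]
orientation: [-180.0, -0.6, 158.5]
force: [-0.3, 0.9, 0.7]
gripper_width: 0.994
```

```bash
python3 pile.py 13
```

```text
[0.46475615 0.06298105 0.18476858] [-179.96564251   -0.60796653  158.47854523] 25.3833 [ 7.54505759 29.06506099]
film_top 10601 (array([464.7,  63.3]), array([ 58.2, 117.3]), 68.5) [462.6  60.4  59.2] zmed 0.0686
book 7644 (array([449.7,  65. ]), array([105.3, 130.5]), 82.7) [456.7  64.6  81.8] zmed 0.0121
```

>>> play_rows(series=[[[85,0,0,-30,0],[85,0,0,-65,0],[85,0,0,-95,0],[85,0,0,-120,0],[85,0,0,-137,0],[85,0,0,-146,0],[85,0,0,-146,0],[85,0,0,-146,0]]])

```text
time: 26.1
position: [0.4673, 0.064, 0.0406]
orientation: [180.0, -0.5, 158.5]
force: [0.1, 0.6, 1.2]
gripper_width: 0.998
```

>>> play_rows(newtons=60, series=[[[75,0,0,0,0],[68,0,0,0,0],[62,0,0,0,0],[57,0,0,0,0],[52,0,0,0,0],[48,0,0,0,0],[45,0,0,0,0],[45,0,0,0,0]]])

```text
time: 26.77
position: [0.468, 0.064, 0.0417]
orientation: [179.9, -0.4, 158.5]
force: [-2.2, -0.5, 12.7]
gripper_width: 0.668
```

>>> play_rows(series=[[[45,0,0,4,0],[45,0,0,15,0],[45,0,0,35,0],[45,0,0,65,0],[45,0,0,90,5],[45,25,-5,105,10],[45,60,-10,110,15],[45,95,-20,110,20]]])

```text
time: 27.43
position: [0.5649, 0.0444, 0.1544]
orientation: [179.9, -0.2, 178.8]
force: [1.3, 0.7, -1.4]
gripper_width: 0.672
```

>>> play_rows(series=[[[45,30,-7,0,3],[45,60,-14,0,3.3],[45,85,-19,0,3.3],[45,88,-19.6,-10,3.3],[45,88,-19.6,-30,3.3],[45,88,-19.6,-40,3.3],[45,88,-19.6,-40,3.3],[45,88,-19.6,-40,3.3]]])

```text
time: 28.1
position: [0.652, 0.0249, 0.1144]
orientation: [179.9, -0.2, -177.8]
force: [0.6, 0.8, -1.7]
gripper_width: 0.671
```

Run:
```python
from h import *
from pile import rect
s=bot.read_state();pos=s['position'];print(pos,s['orientation'])
p,d,P=look('wrist')
k=(d>.06)&(abs(P[...,0]-pos[0])<.085)&(abs(P[...,1]-pos[1])<.045)&(P[...,2]>pos[2]-.05)&(P[...,2]<pos[2]+.05)&(p.min(2)>70)
q=P[k];zt=np.percentile(q[:,2],80);t=q[abs(q[:,2]-zt)<.003];print('held',len(t),rect(t),zt)
b,db,Pb=look('scene')
cv2.imwrite('pics/14.png',np.hstack([p[:,:,::-1],cv2.copyMakeBorder(cv2.resize(b[190:295,180:240,::-1],(240,420),interpolation=2),0,0,0,0,0)]))
```

```text
[0.65198879 0.02490936 0.11442134] [ 179.8662255    -0.23967635 -177.84818113]
held 33342 (array([637.9,  18.3]), array([94.4, 71.3]), 2.2) 0.14168326725964447
```

View pics/14.png

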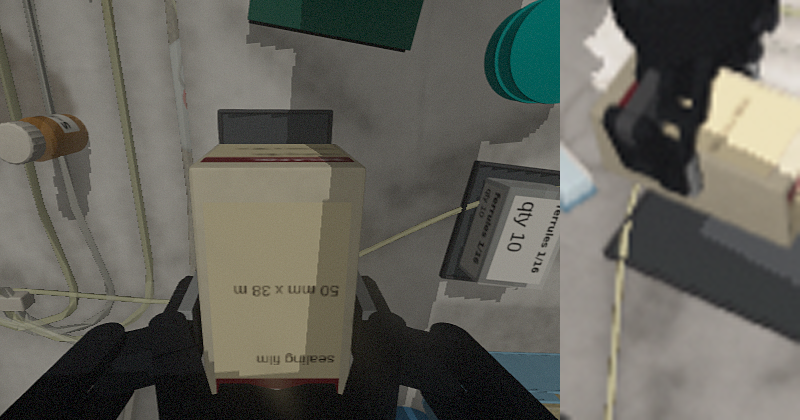

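Run:
```python
from h import *
p,d,P=look('wrist')
m=bot.camera_model('wrist');f=210/np.tan(np.radians(m['fov_y'])/2)
R=Rotation.from_euler('xyz',m['rotation'],degrees=True).as_matrix()
def ray(u,v,z):
    r=R@np.array([(u-m['cx'])/f,-(v-m['cy'])/f,-1]);return (m['xyz']+r*(z-m['xyz'][2])/r[2])*1000
g=p.max(2).astype(int)
for c in(228,245,275,305,325):
    k=np.where(g[95:135,c]<80)[0];u=95+k[0];print('near',c,u,ray(c,u,.006).round(1))
for r in(115,125,135):
    k=np.where(g[r,200:350]<80)[0]+200;print('sides',r,k[0],k[-1],ray(k[0],r,.006).round(1),ray(k[-1],r,.006).round(1))
# box: top near edge
k=(abs(P[...,2]-.142)<.003)&(d>0)&(p.min(2)>60);k[:, :190]=0;k[:,370:]=0
for c in(210,240,275,310,345):
    v=np.where(k[:,c])[0][0];print('boxnear',c,v,ray(c,v,.1411).round(1))
for r in(185,220,255):
    u=np.where(k[r])[0];print('boxside',ray(u[0],r,.1411).round(1),ray(u[-1],r,.1411).round(1))
```

```text
near 228 107 [579.7 -10.5   6. ]
near 245 107 [579.3   1.2   6. ]
near 275 107 [578.5  21.9   6. ]
near 305 107 [577.7  42.6   6. ]
near 325 97 [570.7  55.8   6. ]
sides 115 218 332 [585.3 -17.5   6. ] [582.3  61.7   6. ]
sides 125 219 331 [592. -17.   6.] [589.1  61.6   6. ]
sides 135 219 331 [598.9 -17.1   6. ] [596.   62.2   6. ]
boxnear 210 165 [592.4   1.7 141.1]
boxnear 240 165 [592.1  11.4 141.1]
boxnear 275 165 [591.6  22.6 141.1]
boxnear 310 165 [591.2  33.9 141.1]
boxnear 345 165 [590.8  45.2 141.1]
boxside [599.3  -5.  141.1] [597.2  52.1 141.1]
boxside [611.6  -4.9 141.1] [609.5  52.6 141.1]
boxside [624.8  -4.4 141.1] [622.7  53.1 141.1]
```

>>> play_rows(series=[[[45,-2,-1,-15,0],[45,-2,-1,-35,0],[45,-2,-1,-50,0],[45,-2,-1,-60,0],[45,-2,-1,-67,0],[45,-2,-1,-72,0],[45,-2,-1,-74,0],[45,-2,-1,-74,0]]])

```text
time: 28.92
position: [0.6513, 0.024, 0.042]
orientation: [179.9, -0.1, -177.8]
force: [-0.3, 1.0, -2.1]
gripper_width: 0.67
```

>>> play_rows(series=[[[45,0,0,-2,0],[45,0,0,-3.5,0],[45,0,0,-5,0],[45,0,0,-6,0],[45,0,0,-7,0],[45,0,0,-7,0],[45,0,0,-7,0],[45,0,0,-7,0]]])

```text
time: 29.58
position: [0.6513, 0.024, 0.0351]
orientation: [179.9, -0.0, -177.8]
force: [-0.0, -0.2, -2.1]
gripper_width: 0.673
```

>>> play_rows(series=[[[45,-1,0,-0.5,0],[45,-1,0,-1,0],[45,-1,0,-1.5,0],[45,-1,0,-2,0],[45,-1,0,-2.5,0],[45,-1,0,-3,0],[45,-1,0,-3,0],[45,-1,0,-3,0]]])

```text
time: 30.25
position: [0.6506, 0.024, 0.0329]
orientation: [179.9, -0.0, -177.9]
force: [-3.2, 0.2, 11.0]
gripper_width: 0.669
```

>>> play_rows(series=[[[63,0,0,0,0],[70,0,0,0,0],[78,0,0,0,0],[78,0,0,0,0],[78,0,0,5,0],[78,0,0,30,0],[78,0,0,65,0],[78,0,0,100,0]]])

```text
time: 30.92
position: [0.6497, 0.0239, 0.1338]
orientation: [179.9, -0.1, -177.8]
force: [0.7, -0.0, 0.7]
gripper_width: 0.912
```

>>> play_rows(series=[[[85,0,0,40,0],[85,0,5,80,0],[85,-5,30,120,0],[85,-10,60,135,0],[85,-10,60,140,0],[85,-10,60,140,0],[85,-10,60,140,0],[85,-10,60,140,0]]])

```text
time: 31.58
position: [0.6394, 0.0832, 0.2726]
orientation: [179.9, -0.2, -177.9]
force: [-0.0, 0.9, -0.6]
gripper_width: 0.996
```

Run:
```python
from h import *
from pile import rect
s=bot.read_state();print(s['position'],s['orientation'])
p,d,P=look('wrist','15')
for n,x,y,r,z in(('film',.649,.024,.09,.059),('fit',.66,.2,.06,.031)):
    q=P[(d>.1)&(np.hypot(P[...,0]-x,P[...,1]-y)<r)&(abs(P[...,2]-z)<.003)];print(n,len(q),rect(q),np.percentile(q[:,2],[5,50,95]).round(4))
for n,x,y in(('short',.66,.2),('long',.648,.023)):
    k=(p.max(2)<80)&(d>.15)&(abs(P[...,2]-.004)<.01)&(np.hypot(P[...,0]-x,P[...,1]-y)<.085)
    n_,l,st,c=cv2.connectedComponentsWithStats(cv2.morphologyEx(k.astype(np.uint8),cv2.MORPH_OPEN,np.ones((2,2))))
    ok=np.isin(l,[i for i in range(1,n_) if st[i,4]>60]); print(n,ok.sum(),rect(P[ok]))
```

```text
[0.63944379 0.08320951 0.2726317 ] [ 179.8886358    -0.20818479 -177.88097228]
film 5907 (array([648.4,  24.4]), array([118.2,  58.3]), 2.3) [0.0584 0.0597 0.061 ]
fit 2714 (array([659.3, 200.8]), array([50.7, 75.2]), 85.8) [0.0303 0.0318 0.0331]
short 1409 (array([661.6, 202.1]), array([ 75.8, 100.6]), 84.5)
long 1734 (array([637. ,  31.6]), array([125.2,  79.4]), 8.8)
```

View pics/15.png

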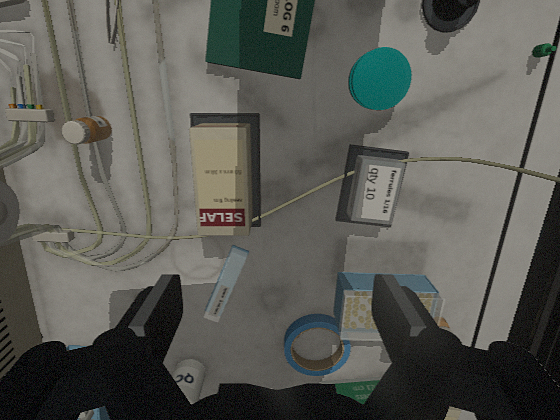

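Run:
```python
from h import *
p,d,P=look('wrist')
m=bot.camera_model('wrist');f=210/np.tan(np.radians(m['fov_y'])/2)
R=Rotation.from_euler('xyz',m['rotation'],degrees=True).as_matrix()
def ray(u,v,z):
    r=R@np.array([(u-m['cx'])/f,-(v-m['cy'])/f,-1]);return (m['xyz']+r*(z-m['xyz'][2])/r[2])*1000
g=p.max(2).astype(int);a=np.radians(-4.1);c0=np.array([659.3,200.8])
def loc(u,v):
    e=ray(u,v,.006)[:2]-c0;return np.round([e@[np.cos(a),np.sin(a)],e@[-np.sin(a),np.cos(a)]],1)
for c in(358,366,395,400): 
    k=np.where(g[130:165,c]<80)[0]+130;print('near',c,k[0],loc(c,k[0]))
for c in(342,350,358,370,380):
    k=np.where(g[205:240,c]<80)[0]+205;print('far',c,k[-1] if len(k) else 0,loc(c,k[-1]) if len(k) else '')
for r in(160,170,190,205):
    k=np.where(g[r,325:425]<80)[0]+325;print('sides',r,loc(k[0],r),loc(k[-1],r))
```

```text
near 358 132 [-63.4 -27.9]
near 366 130 [-66.7 -19.1]
near 395 150 [-47.5  19.6]
near 400 151 [-47.   25.8]
far 342 221 [ 48.1 -27.7]
far 350 222 [ 48.4 -17.3]
far 358 223 [48.6 -6.9]
far 370 224 [48.4  8.5]
far 380 225 [48.3 21.5]
sides 160 [-26.8 -61.1] [-39.5  56.8]
sides 170 [-16.2 -46.1] [-25.   35.7]
sides 190 [  7.9 -35.8] [ 1.6 23.1]
sides 205 [ 27.5 -36.3] [ 25.5 -17.6]
```

Run:
```python
from h import *
from pile import rect
S=np.load('0scene.npz');W=np.load('0side.npz')
for c,o in(('scene',S),('side',W)):
    p,d,P=look(c,'16'+c)
    for n,(x,y) in dict(timer=(.454,-.227),turq=(.534,.19)).items():
        for pp,dd,PP in((o['p'],o['d'],o['P']),(p,d,P)):
            k=(dd>0)&(np.hypot(PP[...,0]-x,PP[...,1]-y)<.06)&(PP[...,2]>.013)&(PP[...,2]<.04);print(c,n,k.sum(),rect(PP[k]) if k.sum()>20 else '')
    for nm,pp,PP in(('old',o['p'],o['P']),('new',p,P)):
        g=pp.astype(int);k=(g[...,1]-g[...,0]>15)&(np.hypot(PP[...,0]-.455,PP[...,1]-.065)<.11)&(abs(PP[...,2]-.012)<.006)
        k=cv2.morphologyEx(k.astype(np.uint8),cv2.MORPH_OPEN,np.ones((2,2)))>0;print(c,'book',nm,k.sum(),rect(PP[k]))
```

```text
scene timer 499 (array([ 451.4, -219.3]), array([61.5, 67.9]), 12.9)
scene timer 499 (array([ 451.5, -218.2]), array([61.5, 67.2]), 12.5)
scene turq 745 (array([536.9, 190.4]), array([60.9, 61.9]), 51.2)
scene turq 740 (array([536.9, 190.4]), array([61.4, 61. ]), 27.2)
scene book old 998 (array([442.1,  66.2]), array([107.4, 116.8]), 84.0)
scene book new 2447 (array([456.1,  65.5]), array([108.1, 145.9]), 84.1)
side timer 472 (array([ 452.6, -223.3]), array([61.5, 65.3]), 13.6)
side timer 469 (array([ 452.2, -223.5]), array([60.5, 67.3]), 10.9)
side turq 311 (array([537.7, 186.4]), array([60.4, 61.9]), 12.3)
side turq 314 (array([537.6, 187.5]), array([60. , 65.6]), 15.5)
side book old 392 (array([462.2,  62.9]), array([110.1, 143.8]), 83.7)
side book new 1133 (array([462.5,  59.8]), array([105.3, 145. ]), 82.9)
```

View pics/16scene.png

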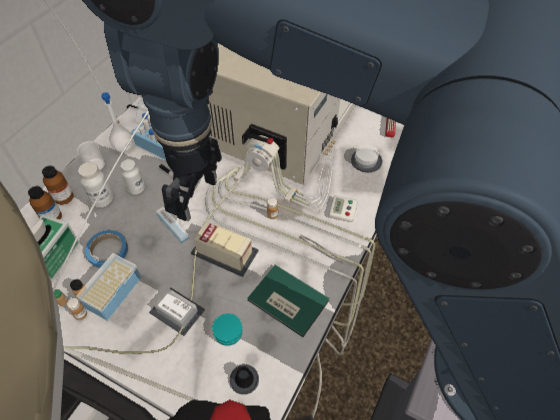

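All four things sit in their trays: loupe at (244,378), petri dishes at (367,157), fittings box at (177,308) and film box at (225,247). The book, timer and turquoise dish have not moved. Handing in.

```bash
python3 -c "
from plant import bot
print(bot.close_job())"
```

```text
the job is handed in; nothing more can be done
None
```

The pile came apart from the top in the order asked, and each thing now lies flat and upright in its own tray. I handed the job in at about 32 s on the robot's clock, with the gripper open and clear of everything.

**Final position checks:**

| Thing | Distance from tray centre | Angle |
|---|---|---|
| Loupe | about 1.3 mm | round, not relevant |
| Petri dishes | about 1 mm | round, not relevant |
| Fittings box | about 0.5 mm | within about 0.5° of its tray |
| Film box | about 0.3 mm | within about 0.5° of its tray |

- **Bystanders:** the timer and the turquoise look-alike are where they were, within the camera noise of about 1 mm. The log book is hard to compare exactly because the pile hid much of it at the start, but its angle and edges agree to within about 1°.
- **Forces:** the highest wrist reading I saw was about 19 N, when the petri dishes were set down.

**Disagreements:**
- The scene and side cameras differed by about 4 mm in y, so I relied on the close wrist views.
- One rough wrist fit put the short tray about 2 mm off. Tracing the tray's edges afterwards settled it as centred.
- The gripper read about 31 mm on the 37 mm loupe, but the loupe was held and placed upright.
- A cable appears to cross the near end of the short tray. No contact showed on the way down, and the fittings box's top came out at 31.7 mm, against about 31 mm for lying flat on the tray floor.

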